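# Check the tablet cases' lids and reject the stiff one

## Robot

A 6-joint arm with a two-finger parallel gripper is mounted at the origin on the work surface. World frame = base frame: x ahead of the robot, y to its left, z up, the work surface at z = 0. Lengths are in mm, angles in rad, forces in N, time in s.
With the tool pointing down it reaches from about 325 to 925 mm from the base axis. Payload 3.1 kg.
Tool frame: the origin (TCP) lies midway between the tips of the shut fingers; the grasp point (between the pads) lies 19 mm behind it; z points along the fingers, y is the line along which they close (so a half turn about z gives the same grasp; the last joint's range is limited). The gripper opens to 85 mm and grips with 20 to 120 N. Pads are 22 mm wide; open, the fingers measure 114 mm over their backs; the gripper's body (76 mm by 85 mm) begins 54 mm behind the grasp point. The pads swing forward as they close: fully open they stand 13 mm farther back than shut.
Start: joints at [-1.367, 0.217, 1.613, -0, 1.311, -0.112], TCP at [194.132, -594.098, 231.3] pointing down, gripper open.
Joint ranges: [-2.75, 2.75], [-0.78, 2.1], [0.31, 2.55], [-1.13, 4.27], [0.13, 2.63], [-2.58, 2.58]. Speed limits (rad/s): [2.79, 2.79, 3.14, 3.14, 3.14, 3.14].

## Interface

Orientations are given as a rotation vector (axis times angle).
In Python, from bench import arm, cams, hand_in gives the robot as it stands. The module is installed in compiled form; this text tells all that it offers.
- The arm moves only by the tool servo_tool, never from a script. Its argument "increments" is one flat list of numbers, 5 for each row, row after row: the opening, from -1 (shut) to 1 (fully open), so that 0 is half open, then the shift along the tool's x, y, z in m, then the turn about the tool's z in degrees. In form: [gripper, tx, ty, tz, spin, gripper, tx, ty, tz, spin, ...]. A call has 1 to 20 rows; each row is the pose to reach, as a shift and turn from the pose commanded when the call began, along the tool's axes at that moment; what a row does not reach only later rows make up. A row lasts 1/12 s, in which the tool goes at most 41.7 mm and 7.16 degrees, less where a joint would pass 70% of its speed; a pose out of reach is approached as far as the arm can. A call with a gripper value outside its range is refused whole. The fingers move at their own pace and stop on an object; "squeeze" is the grip in N (left out, the last holds). Time passes only in rows, so rows that repeat a pose let the fingers close. It gives the time, the measured TCP pose, the force, the opening and the grip force at its end, in the units of the state.
- arm.state(): the state, without advancing time (a new reading comes with each control period).
- cams.capture(name): name is "scene" or "top" or "wrist"; returns (picture, depth): 420x560x3 uint8, red, green, blue; 420x560 float32, mm along the optical axis (not along the pixel's ray), 0 where there is no reading.
- cams.camera_params(name): a dict with "mtx" (3x3 intrinsics, pixels), "dist_coeffs" ([k1, k2, p1, p2, k3] as OpenCV has them; the pictures are not rectified), "eye" and "rotation" of the camera in the world; the wrist camera has in their place "T_tool_cam" (4x4, takes a point from camera to tool coordinates, whose origin is the TCP and whose axes are the flange's). Camera axes: x right, y down, z forward; pixel columns grow to the right and rows downward; lengths in mm; the calibration is good to about 2 mm. A picture is of the moment at which its call begins: read the wrist's pose just before it. camera_params takes no time and is no camera call.
- hand_in(): hands the job in; it is judged then, once.
The state is a dict: "time_s": time; "q": joint angles; "qd": joint speeds; "joint_efforts": joint torques, N m; "tcp_pos": TCP position; "ee_rot": TCP orientation; "contact_force": force on the tool from outside, world axes, zero at the start; "torque": the same for the moment, N m; "finger_gap": finger opening in mm; "grip_force": force on a finger pad.
Only numpy, scipy, OpenCV 4.12 (cv2) and the standard library are available. Lean on these libraries where they do the work, as an engineer would, in place of code of your own. Each camera call takes 0.05 s, during which the arm holds its last target. There are 200 camera calls.

## Task

One of these three flip-lid tablet cases has a stiff hinge. Working along the row from the robot's left to its right, raise each lid by 30 degrees or more and let it go to see whether it drops shut by itself; try all three. Then, with its lid shut again, set the one whose lid does not drop gently down, upright and flat, inside the white tray; leave the two good cases shut where they stand and do not disturb the cup and brush.

Things in the scene. Friction and masses are not known exactly. Their poses are not given: they have to be found in the camera images.
- mid_a (a point): centre of one of three outwardly identical blue plastic flip-lid cases, loose: 96 long (own x) x 56 wide (own y) x 48 high shut (body 40, lid 8 and 54 wide), 24 above its underside. Own z is up; own x points from the hinge to the tab side, within 0.35 rad of straight away from the robot. They stand in a row, about 160 apart; the stiff one may stand in any place of the row.
- case_a: the case of mid_a, about 0.45 kg; same axes, origin in the middle of its underside. The hinge line runs along own y, 48 behind the centre (own x = -48), 40 above the underside
- tab_a (a point): finger tab of the lid: an upright plate 10 thick (own y, along the hinge line) x 34 long (own x) x 28 high, 1 beyond the case's front; the point is its middle, 116 from the hinge line along own x, 4 above it. Lid shut, the tab spans 30 to 58 above the counter. Axes turn with the lid. Pinch it from above, follow it round the hinge, tilting with the lid.
- lid_a (a joint): angle of the lid on case_a, rad: 0 shut, grows as it opens, stops at 1.2. A free lid drops shut by itself when let go; the stiff one (friction 0.06 N m; about 1 N at the tab moves it) stays where it is let go and must be moved shut.
- mid_b (a point): centre of one of three outwardly identical blue plastic flip-lid cases, loose: 96 long (own x) x 56 wide (own y) x 48 high shut (body 40, lid 8 and 54 wide), 24 above its underside. Own z is up; own x points from the hinge to the tab side, within 0.35 rad of straight away from the robot. They stand in a row, about 160 apart; the stiff one may stand in any place of the row.
- case_b: the case of mid_b, about 0.45 kg; same axes, origin in the middle of its underside. The hinge line runs along own y, 48 behind the centre (own x = -48), 40 above the underside
- tab_b (a point): finger tab of the lid: an upright plate 10 thick (own y, along the hinge line) x 34 long (own x) x 28 high, 1 beyond the case's front; the point is its middle, 116 from the hinge line along own x, 4 above it. Lid shut, the tab spans 30 to 58 above the counter. Axes turn with the lid. Pinch it from above, follow it round the hinge, tilting with the lid.
- lid_b (a joint): angle of the lid on case_b, rad: 0 shut, grows as it opens, stops at 1.2. A free lid drops shut by itself when let go; the stiff one (friction 0.06 N m; about 1 N at the tab moves it) stays where it is let go and must be moved shut.
- mid_c (a point): centre of one of three outwardly identical blue plastic flip-lid cases, loose: 96 long (own x) x 56 wide (own y) x 48 high shut (body 40, lid 8 and 54 wide), 24 above its underside. Own z is up; own x points from the hinge to the tab side, within 0.35 rad of straight away from the robot. They stand in a row, about 160 apart; the stiff one may stand in any place of the row.
- case_c: the case of mid_c, about 0.45 kg; same axes, origin in the middle of its underside. The hinge line runs along own y, 48 behind the centre (own x = -48), 40 above the underside
- tab_c (a point): finger tab of the lid: an upright plate 10 thick (own y, along the hinge line) x 34 long (own x) x 28 high, 1 beyond the case's front; the point is its middle, 116 from the hinge line along own x, 4 above it. Lid shut, the tab spans 30 to 58 above the counter. Axes turn with the lid. Pinch it from above, follow it round the hinge, tilting with the lid.
- lid_c (a joint): angle of the lid on case_c, rad: 0 shut, grows as it opens, stops at 1.2. A free lid drops shut by itself when let go; the stiff one (friction 0.06 N m; about 1 N at the tab moves it) stays where it is let go and must be moved shut.
- tray_in (a point): centre of the inner floor of the fixed white reject tray: inside 150 (own x) x 170 (own y), floor 5 above the counter, walls 5 thick and 24 high over the counter; own z up, yaw within 0.2 rad. It lies at the left or the right end of the row. The tab of a case passes over its walls.
- cup_mid (a point): loose white dosing cup (bystander), 56 across, 50 high; the point is its centre, half-way up
- brush: loose white scrubbing brush lying beyond the row (bystander), 210 long (own x) x 50 wide x 40 high; origin under the middle of its head
- dispenser: fixed bystander: detergent bottle lying in a blue cradle at the other end of the row from the tray; about 260 x 80, 155 high, long along own x; origin in the middle of its underside

How it is judged:
By the outcome, as a careful person would: the job done as asked, in the order asked, and still so for the second after the job is handed in, with the robot touching nothing.
It also fails if it takes over 72 s, if anything falls off the work surface, if the arm or the gripper's body presses on something with over 40 N, if the wrist force passes 120 N, or if a joint passes its speed limit or range.

## Working session

There is one attempt and no reset: what is moved stays moved. The work goes in short steps, Python scripts to look and compute and a tool call to move; the robot and the scene stay as the last step left them, time stands still between calls to the robot, and variables do not carry over. Pictures are saved under pics/ and viewed, at most 10 in all, crops included, and the job is handed in when it is done.

Besides the shell and the picture viewer there is one more tool, called after "Call:" as name(argument=value, ...) on one line, values as JSON. servo_tool: Moves the arm, as the interface text tells. Its arguments: {"type":"object","properties":{"increments":{"type":"array","items":{"type":"number"}},"squeeze":{"type":"number"}},"required":["increments"]}

```bash
mkdir -p pics; cat > look.py <<'E'
import numpy as np, cv2, json
from bench import arm, cams
def snap(n,tag):
    im,d=cams.capture(n); cv2.imwrite(f'pics/{tag}.png',im[:,:,::-1]); np.savez(f'pics/{tag}.npz',im=im,d=d); return im,d
E
python3 - <<'E'
from look import *
s=arm.state();print({k:np.round(v,3) for k,v in s.items()})
for n in('scene','top'):
    snap(n,n+'0');p=cams.camera_params(n);print({k:np.round(v,3).tolist() for k,v in p.items()})
print(cams.camera_params('wrist')['T_tool_cam'])
a=cv2.imread('pics/scene0.png');b=cv2.imread('pics/top0.png')
cv2.imwrite('pics/both0.png',cv2.resize(np.vstack([a,b]),(400,600)))
E
```

```text
{'time_s': np.float64(0.0), 'q': array([-1.367,  0.218,  1.615, -0.   ,  1.311, -0.112]), 'qd': array([-0.001,  0.001, -0.002, -0.001, -0.001,  0.001]), 'joint_efforts': array([-0.0000e+00, -3.9684e+01, -3.0385e+01, -0.0000e+00,  1.0000e-02,
        0.0000e+00]), 'tcp_pos': array([ 193.961, -593.25 ,  229.929]), 'ee_rot': array([-3.1  , -0.494,  0.   ]), 'contact_force': array([0.764, 0.351, 0.758]), 'torque': array([-0.069,  0.072,  0.051]), 'grip_force': np.float64(0.0), 'finger_gap': np.float64(85.556)}
{'mtx': [[533.756, 0.0, 283.843], [0.0, 533.756, 211.26], [0.0, 0.0, 1.0]], 'dist_coeffs': [-0.149, 0.0, 0.0, 0.0, 0.0], 'eye': [949.393, -561.234, 1107.922], 'rotation': [-2.502, -0.705, 0.188]}
{'mtx': [[494.416, 0.0, 282.119], [0.0, 494.416, 220.135], [0.0, 0.0, 1.0]], 'dist_coeffs': [-0.032, 0.0, 0.0, 0.0, 0.0], 'eye': [359.496, 13.045, 1233.955], 'rotation': [-2.118, 2.106, -0.222]}
[[-1.05358209e-03 -9.57391728e-01 -2.88790529e-01  7.34777982e+01]
 [ 9.99998359e-01 -1.43429849e-03  1.10670232e-03  7.98168234e-02]
 [-1.47375947e-03 -2.88788889e-01  9.57391668e-01 -1.43769683e+02]
 [ 0.00000000e+00  0.00000000e+00  0.00000000e+00  1.00000000e+00]]
```

View pics/top0.png

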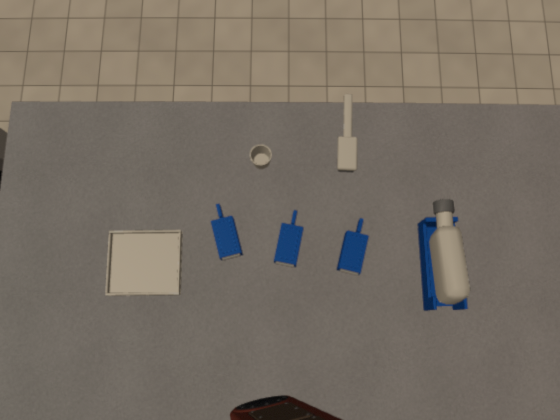

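View pics/scene0.png

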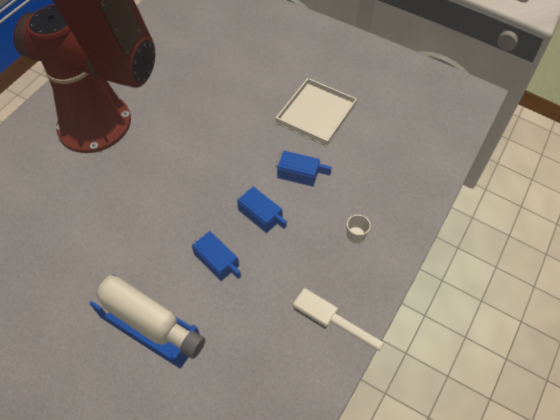

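The top view (up = +x, left = +y) shows the tray at (145,263), cases at (227,238), (289,244) and (353,252), the cup at (260,156), the brush at (347,150) and the dispenser at (447,260). The scene view agrees. Next I measure the positions.

```bash
cat >> look.py <<'E'
from scipy.spatial.transform import Rotation as R
def pose_cam(n,st=None):
    p=cams.camera_params(n)
    if n=='wrist':
        T=np.array(p['T_tool_cam']);Rt=R.from_rotvec(st['ee_rot']).as_matrix()
        return p,Rt@T[:3,:3],Rt@T[:3,3]+st['tcp_pos']
    return p,R.from_rotvec(p['rotation']).as_matrix() if np.ndim(p['rotation'])==1 else np.array(p['rotation']),np.array(p['eye'])
def rays(n,uv,st=None):
    p,Rc,e=pose_cam(n,st)
    u=cv2.undistortPoints(np.float64(uv).reshape(-1,1,2),np.float64(p['mtx']),np.float64(p['dist_coeffs'])).reshape(-1,2)
    return np.c_[u,np.ones(len(u))]@Rc.T,e
def onplane(n,uv,z,st=None):
    d,e=rays(n,uv,st);return e+d*((z-e[2])/d[:,2])[:,None]
def cloud(n,m,d,st=None):
    v,u=np.nonzero(m&(d>0));r,e=rays(n,np.c_[u,v],st);return e+r*d[v,u][:,None],np.c_[u,v]
def blue(im):
    h=cv2.cvtColor(im,cv2.COLOR_RGB2HSV);return (h[...,0]>100)&(h[...,0]<130)&(h[...,1]>150)&(h[...,2]>50)
def cases(n,im,d,st=None):
    m=blue(im).astype(np.uint8);N,L,S,C=cv2.connectedComponentsWithStats(m)
    for i in range(1,N):
        if S[i,4]<150:continue
        P,uv=cloud(n,L==i,d,st)
        print('comp',C[i].round(),S[i,4],'z pct',np.percentile(P[:,2],[5,25,50,75,95]).round(1))
        w=(L==i).astype(np.uint8);k=np.ones((13,13),np.uint8) if n!='wrist' else np.ones((25,25),np.uint8)
        b=cv2.morphologyEx(w,cv2.MORPH_OPEN,k);v,u=np.nonzero(b)
        if len(u)<50:continue
        Q=onplane(n,np.c_[u,v],48,st)[:,:2].astype(np.float32)
        T=P[(P[:,2]>40)];tr=cv2.minAreaRect(Q)
        print('  rect48',np.round(tr[0],1),np.round(tr[1],1),round(tr[2],1),' z>40 mean',T.mean(0).round(1) if len(T) else '')
        v,u=np.nonzero((w>0)&(cv2.dilate(b,np.ones((3,3),np.uint8))==0))
        t=onplane(n,np.c_[u,v],58,st)[:,:2]
        if len(t):
            dv=t-np.array(tr[0]);s=np.linalg.norm(dv,axis=1)>60;print('  tab',t[s].mean(0).round(1), 'yaw',np.arctan2(*(t[s].mean(0)-tr[0])[::-1]).round(3))
E
python3 - <<'E'
from look import *
z=np.load('pics/top0.npz');im,d=z['im'],z['d']
cases('top',im,d)
h=cv2.cvtColor(im,cv2.COLOR_RGB2HSV);m=((h[...,2]>130)&(h[...,1]<80)).astype(np.uint8)
N,L,S,C=cv2.connectedComponentsWithStats(m)
for i in range(1,N):
    if S[i,4]>150 and C[i][1]>110:
        P,_=cloud('top',L==i,d);v,u=np.nonzero(L==i)
        for zz in (5,24):
            r=cv2.minAreaRect(onplane('top',np.c_[u,v],zz)[:,:2].astype(np.float32));print(C[i].round(),S[i,4],zz,np.round(r[0],1),np.round(r[1],1),round(r[2],1),np.percentile(P[:,2],[5,50,95]).round(1))
E
```

```text
comp [226. 235.] 862 z pct [44.1 46.5 47.9 49.8 53.7]
  rect48 [570.3 149.1] [93.6 53.1] 15.2  z>40 mean [572.  149.4  48.3]
  tab [637.1 167.9] yaw 0.274
comp [289. 242.] 851 z pct [43.7 46.3 47.9 49.6 53.1]
  rect48 [553.4  -3.7] [51.6 92.9] 79.4  z>40 mean [555.4  -4.3  48.2]
  tab [621.9 -17.1] yaw -0.193
comp [353. 250.] 914 z pct [39.4 45.8 47.6 49.4 53.6]
  rect48 [ 535.3 -159.4] [54.8 92.9] 77.2  z>40 mean [ 537.5 -161.7   48. ]
  tab [ 603.2 -177.4] yaw -0.258
comp [427. 263.] 1086 z pct [ 3.3  9.8 35.4 49.  76.6]
[347. 123.] 1431 5 [ 872.1 -158.5] [231.9 100.1] 0.5 [-757.1   35.    40.4]
[347. 123.] 1431 24 [ 864.2 -155.8] [228.3  98.6] 0.5 [-757.1   35.    40.4]
[262. 157.] 191 5 [793.5  65.9] [48.6 57.8] 68.8 [-1.2  4.2 51.4]
[262. 157.] 191 24 [786.8  65.1] [47.8 56.9] 68.8 [-1.2  4.2 51.4]
[451. 258.] 1764 5 [ 535.7 -414.2] [216.9  61.7] 4.5 [107.4 137.9 150.3]
[451. 258.] 1764 24 [ 532.9 -407.6] [213.5  60.7] 4.5 [107.4 137.9 150.3]
[144. 263.] 4499 5 [510.7 359.9] [163.5 182.7] 1.0 [ 0.7  5.1 23.4]
[144. 263.] 4499 24 [508.3 354.6] [161.  179.9] 1.0 [ 0.7  5.1 23.4]
```

```bash
cat >> look.py <<'E'
def go(x,y,z,yaw,st=None):
    st=st or arm.state();M=R.from_rotvec(st['ee_rot']).as_matrix()
    cy=np.arctan2(M[1,0],M[0,0]);d=M.T@(np.array([x,y,z])-st['tcp_pos'])
    print('t',round(st['time_s'],2),'tcp',st['tcp_pos'].round(1),'yaw',round(cy,3),'SHIFT m',(d/1000).round(4),'spin deg',round(np.degrees(cy-yaw),2))
E
python3 -c "
from look import *
go(600,158,210,.27)"
```

```text
t 0.1 tcp [ 194.  -593.4  230.1] yaw 0.316 SHIFT m [ 0.6193 -0.5881  0.0215] spin deg 2.62
```

Call:
servo_tool(increments=[1, 0.619, -0.588, 0.02, 2.6, 1, 0.619, -0.588, 0.02, 2.6, 1, 0.619, -0.588, 0.02, 2.6, 1, 0.619, -0.588, 0.02, 2.6, 1, 0.619, -0.588, 0.02, 2.6, 1, 0.619, -0.588, 0.02, 2.6, 1, 0.619, -0.588, 0.02, 2.6, 1, 0.619, -0.588, 0.02, 2.6, 1, 0.619, -0.588, 0.02, 2.6, 1, 0.619, -0.588, 0.02, 2.6, 1, 0.619, -0.588, 0.02, 2.6, 1, 0.619, -0.588, 0.02, 2.6, 1, 0.619, -0.588, 0.02, 2.6, 1, 0.619, -0.588, 0.02, 2.6, 1, 0.619, -0.588, 0.02, 2.6, 1, 0.619, -0.588, 0.02, 2.6, 1, 0.619, -0.588, 0.02, 2.6, 1, 0.619, -0.588, 0.02, 2.6, 1, 0.619, -0.588, 0.02, 2.6, 1, 0.619, -0.588, 0.02, 2.6], squeeze=20)

```text
time_s: 1.77
tcp_pos: [590.3, 141.0, 211.1]
ee_rot: [3.113, 0.424, -0.002]
contact_force: [0.9, -0.7, 0.4]
finger_gap: 85.4
grip_force: 0.0
```

```bash
python3 -c "
from look import *
go(600,158,210,.27)"
```

```text
t 1.77 tcp [590.3 141.  211.1] yaw 0.271 SHIFT m [ 0.014  -0.0138  0.0011] spin deg 0.05
```

Call:
servo_tool(increments=[1, 0.01, -0.01, 0, 0, 1, 0.01, -0.01, 0, 0, 1, 0.01, -0.01, 0, 0])

```text
time_s: 2.02
tcp_pos: [596.5, 151.3, 210.9]
ee_rot: [3.112, 0.426, -0.003]
contact_force: [-0.1, 0.6, 0.2]
finger_gap: 85.4
grip_force: 0.0
```

```bash
python3 - <<'E'
from look import *
st=arm.state();im,d=snap('wrist','w1');print(st['tcp_pos'],st['ee_rot'],cams.camera_params('wrist')['mtx'][0])
cases('wrist',im,d,st);go(635.8,167.2,29,.27,st)
E
```

```text
[596.46956633 151.33866877 210.91024796] [ 3.11170039  0.42597197 -0.00329867] [306.87015238   0.         278.58030671]
comp [275. 207.] 4886 z pct [47.4 49.1 49.8 50.6 58.5]
  rect48 [574.6 149. ] [99.7 52.9] 15.2  z>40 mean [578.9 150.1  50.3]
  tab [642. 167.] yaw 0.261
comp [407. 244.] 4677 z pct [12.9 38.8 49.2 50.5 58.6]
  rect48 [575.8   1.4] [66.9 73.9] 15.5  z>40 mean [580.8  -5.7  51. ]
  tab [571.4  16.6] yaw 1.85
comp [515. 295.] 5085 z pct [ 8.5 27.7 45.3 50.1 51.3]
  rect48 [ 553.6 -144.1] [ 78.5 104.6] 6.2  z>40 mean [ 552.  -156.8   50.9]
  tab [540.  -90.2] yaw 1.818
t 2.02 tcp [596.5 151.3 210.9] yaw 0.272 SHIFT m [ 0.0425 -0.0048  0.1818] spin deg 0.12
```

View pics/w1.png

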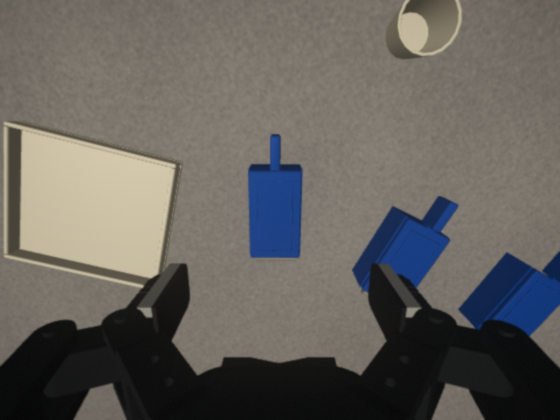

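The case is centred in the wrist view at (275,207) with its tab at (276,152). The fingers are clear of it and lined up. I'll descend to the tab and pinch.

Call:
servo_tool(increments=[1, 0.0445, -0.0045, 0.02, 0, 1, 0.0445, -0.0045, 0.06, 0, 1, 0.0445, -0.0045, 0.1, 0, 1, 0.0445, -0.0045, 0.14, 0, 1, 0.0445, -0.0045, 0.17, 0, 1, 0.0445, -0.0045, 0.183, 0, 1, 0.0445, -0.0045, 0.183, 0, 1, 0.0445, -0.0045, 0.183, 0, -1, 0.0445, -0.0045, 0.183, 0, -1, 0.0445, -0.0045, 0.183, 0, -1, 0.0445, -0.0045, 0.183, 0, -1, 0.0445, -0.0045, 0.183, 0, -1, 0.0445, -0.0045, 0.183, 0, -1, 0.0445, -0.0045, 0.183, 0, -1, 0.0445, -0.0045, 0.183, 0, -1, 0.0445, -0.0045, 0.183, 0], squeeze=20)

```text
time_s: 3.4
tcp_pos: [639.1, 167.6, 29.3]
ee_rot: [3.113, 0.424, 0.001]
contact_force: [0.2, 0.8, 2.5]
finger_gap: 9.9
grip_force: 24.8
```

```bash
python3 - <<'E'
from look import *
st=arm.state();im,d=snap('wrist','w2');print(st['contact_force'].round(2),st['torque'].round(2),st['finger_gap'],st['grip_force'])
go(638,167.3,27,.27,st)
for deg in (8,16,24,32,40,45):
    t=np.radians(deg);print(deg,np.round([116*np.cos(t)-4*np.sin(t)-116,116*np.sin(t)+4*np.cos(t)-4],1))
E
```

```text
[0.24 0.81 2.48] [0.03 0.07 0.1 ] 9.910065758879576 24.830178916454315
t 3.4 tcp [639.1 167.6  29.3] yaw 0.271 SHIFT m [-0.0011 -0.      0.0023] spin deg 0.05
8 [-1.7 16.1]
16 [-5.6 31.8]
24 [-11.7  46.8]
32 [-19.7  60.9]
40 [-29.7  73.6]
45 [-36.8  80.9]
```

View pics/w2.png

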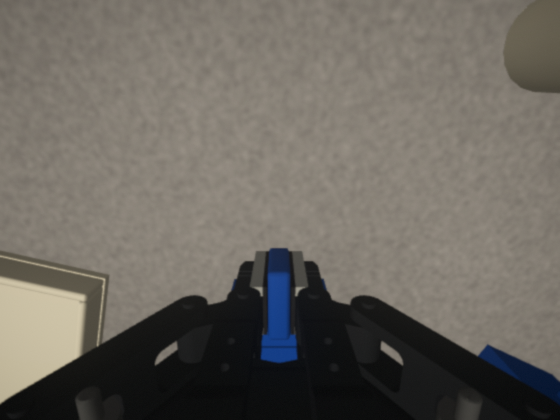

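The tab at (280,300) is pinched centrally, with a gap of 9.9 mm. Now I raise it along the arc to about 45°.

Call:
servo_tool(increments=[-1, -0.0005, 0, -0.005, 0, -1, -0.001, 0, -0.01, 0, -1, -0.002, 0, -0.015, 0, -1, -0.003, 0, -0.02, 0, -1, -0.0045, 0, -0.025, 0, -1, -0.006, 0, -0.03, 0, -1, -0.008, 0, -0.035, 0, -1, -0.01, 0, -0.0395, 0, -1, -0.012, 0, -0.044, 0, -1, -0.0145, 0, -0.0485, 0, -1, -0.017, 0, -0.053, 0, -1, -0.0195, 0, -0.0575, 0, -1, -0.0225, 0, -0.0615, 0, -1, -0.026, 0, -0.0655, 0, -1, -0.029, 0, -0.0695, 0, -1, -0.0325, 0, -0.0735, 0, -1, -0.036, 0, -0.077, 0, -1, -0.04, 0, -0.0805, 0, -1, -0.04, 0, -0.0805, 0])

```text
time_s: 5.03
tcp_pos: [599.7, 156.6, 110.2]
ee_rot: [3.113, 0.423, 0.0]
contact_force: [-1.2, -0.1, -3.1]
finger_gap: 9.3
grip_force: 23.8
```

```bash
cat >> look.py <<'E'
def lidcheck(cx,cy,yaw,tag):
    # blue points in the vertical strip along the case: height vs own x, from top and scene
    for n in('top','scene'):
        im,d=snap(n,n+tag);P,_=cloud(n,blue(im),d)
        c,s=np.cos(yaw),np.sin(yaw);q=P-[cx,cy,0];X=q[:,0]*c+q[:,1]*s;Y=-q[:,0]*s+q[:,1]*c
        for a in range(-50,100,15):
            w=(abs(Y)<22)&(X>=a)&(X<a+15)&(P[:,2]>20)&(P[:,2]<170)
            if w.sum()>3:print(n,a,'n',w.sum(),'z',np.percentile(P[w,2],[50,90]).round(0))
E
python3 - <<'E'
from look import *
st=arm.state();print(st['contact_force'].round(2),st['torque'].round(2),st['finger_gap'],st['grip_force'])
go(639,167.6,29,.27,st);lidcheck(572,149.1,.27,'a1')
E
```

```text
[-1.16 -0.12 -3.12] [-0.   -0.06 -0.04] 9.290270031151353 23.799515962600708
t 5.03 tcp [599.7 156.6 110.2] yaw 0.27 SHIFT m [ 0.0408 -0.0001  0.0812] spin deg 0.02
top -50 n 6 z [55. 58.]
top 10 n 6 z [127. 129.]
scene -50 n 63 z [58. 65.]
scene -35 n 64 z [72. 78.]
scene -20 n 64 z [86. 93.]
scene -5 n 56 z [100. 105.]
scene 10 n 16 z [108. 111.]
scene 40 n 21 z [ 38. 130.]
```

Call:
servo_tool(increments=[1, 0, 0, 0, 0, 1, 0, 0, 0, 0, 1, 0, 0, 0, 0, 1, 0, 0, 0, 0, 1, 0, 0, 0, 0, 1, 0, 0, 0, 0, 1, 0, 0, 0, 0, 1, 0, 0, 0, 0, 1, 0, 0, 0, 0, 1, 0, 0, 0, 0, 1, 0, 0, 0, 0, 1, 0, 0, 0, 0])

```text
time_s: 6.13
tcp_pos: [600.2, 156.7, 109.3]
ee_rot: [-3.113, -0.423, 0.0]
contact_force: [0.0, 0.5, -0.2]
finger_gap: 85.6
grip_force: 0.0
```

```bash
python3 - <<'E'
from look import *
st=arm.state();print(st['contact_force'].round(2),st['finger_gap'])
lidcheck(572,149.1,.27,'a2')
E
```

```text
[ 0.04  0.53 -0.22] 85.56287963872477
top -50 n 7 z [46. 48.]
top 25 n 12 z [47. 51.]
scene -50 n 60 z [46. 49.]
scene -35 n 85 z [47. 50.]
scene -20 n 84 z [47. 49.]
scene -5 n 65 z [46. 50.]
scene 10 n 48 z [48. 50.]
scene 25 n 70 z [47. 49.]
scene 40 n 52 z [46. 55.]
scene 55 n 15 z [55. 58.]
scene 70 n 11 z [57. 59.]
```

The left lid dropped shut, so that case is good. On to the middle case.

```bash
python3 -c "
from look import *
go(585,-10,205,-.19)"
```

```text
t 6.23 tcp [600.2 156.7 109.3] yaw 0.27 SHIFT m [-0.0592  0.1566 -0.0957] spin deg 26.38
```

Call:
servo_tool(increments=[1, 0, 0, -0.04, 0, 1, 0, 0, -0.08, 0, 1, -0.059, 0.1565, -0.0955, 26.4, 1, -0.059, 0.1565, -0.0955, 26.4, 1, -0.059, 0.1565, -0.0955, 26.4, 1, -0.059, 0.1565, -0.0955, 26.4, 1, -0.059, 0.1565, -0.0955, 26.4, 1, -0.059, 0.1565, -0.0955, 26.4, 1, -0.059, 0.1565, -0.0955, 26.4])

```text
time_s: 6.98
tcp_pos: [585.1, -9.8, 204.8]
ee_rot: [-3.127, 0.299, 0.0]
contact_force: [-1.3, -0.1, 0.2]
finger_gap: 85.8
grip_force: 0.0
```

```bash
python3 - <<'E'
from look import *
st=arm.state();im,d=snap('wrist','w3')
cases('wrist',im,d,st);go(621.7,-16.5,29,-.19,st)
E
```

```text
comp [429. 200.] 6989 z pct [17.2 46.4 49.5 50.5 57.5]
  rect48 [ 540.7 -155.2] [71.2 98.8] 76.0  z>40 mean [ 547.4 -163.2   49.9]
  tab [ 607.4 -175.3] yaw -0.293
comp [280. 214.] 4948 z pct [47.3 49.  49.8 50.5 58.4]
  rect48 [558.5  -6.5] [52.8 99. ] 78.7  z>40 mean [562.9  -7.3  50.2]
  tab [627.2 -20.2] yaw -0.197
comp [135. 223.] 6610 z pct [16.1 44.5 49.1 50.1 56.4]
  rect48 [576.5 138. ] [99.8 73.6] 15.2  z>40 mean [581.8 147.   49.6]
  tab [641.5 160.7] yaw 0.337
t 6.98 tcp [585.1  -9.8 204.8] yaw -0.191 SHIFT m [ 0.0373 -0.0002  0.1758] spin deg -0.04
```

Call:
servo_tool(increments=[1, 0.04, 0.0015, 0.02, 0.2, 1, 0.04, 0.0015, 0.06, 0.2, 1, 0.04, 0.0015, 0.1, 0.2, 1, 0.04, 0.0015, 0.14, 0.2, 1, 0.04, 0.0015, 0.165, 0.2, 1, 0.04, 0.0015, 0.176, 0.2, 1, 0.04, 0.0015, 0.176, 0.2, 1, 0.04, 0.0015, 0.176, 0.2, -1, 0.04, 0.0015, 0.176, 0.2, -1, 0.04, 0.0015, 0.176, 0.2, -1, 0.04, 0.0015, 0.176, 0.2, -1, 0.04, 0.0015, 0.176, 0.2, -1, 0.04, 0.0015, 0.176, 0.2, -1, 0.04, 0.0015, 0.176, 0.2, -1, 0.04, 0.0015, 0.176, 0.2, -1, 0.04, 0.0015, 0.176, 0.2])

```text
time_s: 8.37
tcp_pos: [624.4, -19.1, 29.3]
ee_rot: [3.127, -0.304, 0.001]
contact_force: [-1.0, -0.9, 4.0]
finger_gap: 9.8
grip_force: 24.8
```

Call:
servo_tool(increments=[-1, -0.0005, 0, -0.005, 0, -1, -0.001, 0, -0.01, 0, -1, -0.002, 0, -0.015, 0, -1, -0.003, 0, -0.02, 0, -1, -0.0045, 0, -0.025, 0, -1, -0.006, 0, -0.03, 0, -1, -0.008, 0, -0.035, 0, -1, -0.01, 0, -0.0395, 0, -1, -0.012, 0, -0.044, 0, -1, -0.0145, 0, -0.0485, 0, -1, -0.017, 0, -0.053, 0, -1, -0.0195, 0, -0.0575, 0, -1, -0.0225, 0, -0.0615, 0, -1, -0.026, 0, -0.0655, 0, -1, -0.029, 0, -0.0695, 0, -1, -0.0325, 0, -0.0735, 0, -1, -0.036, 0, -0.077, 0, -1, -0.04, 0, -0.0805, 0, -1, -0.04, 0, -0.0805, 0])

```text
time_s: 9.95
tcp_pos: [584.6, -11.0, 110.3]
ee_rot: [3.127, -0.304, 0.001]
contact_force: [-0.6, -1.5, -1.9]
finger_gap: 9.5
grip_force: 23.4
```

```bash
python3 - <<'E'
from look import *
st=arm.state();print(st['contact_force'].round(2),st['torque'].round(2),st['finger_gap'],st['grip_force'])
go(585,-10,205,-.19);lidcheck(556,-5,-.195,'b1')
E
```

```text
[-0.63 -1.5  -1.93] [-0.2  -0.1   0.01] 9.549016417349211 23.389323949813843
t 9.95 tcp [584.6 -11.  110.3] yaw -0.194 SHIFT m [ 0.0003 -0.0011 -0.0947] spin deg -0.21
top -5 n 64 z [107. 113.]
top 10 n 35 z [110. 117.]
scene -50 n 15 z [59. 63.]
scene -35 n 17 z [70. 77.]
scene -20 n 10 z [85. 90.]
scene -5 n 6 z [ 99. 104.]
scene 10 n 8 z [ 74. 108.]
scene 25 n 12 z [134. 137.]
scene 40 n 30 z [123. 133.]
```

Lid is up at about 43°. I release it.

Call:
servo_tool(increments=[1, 0, 0, 0, 0, 1, 0, 0, 0, 0, 1, 0, 0, 0, 0, 1, 0, 0, 0, 0, 1, 0, 0, 0, 0, 1, 0, 0, 0, 0, 1, 0, 0, 0, 0, 1, 0, 0, 0, 0, 1, 0, 0, 0, 0, 1, 0, 0, 0, 0, 1, 0, 0, 0, 0, 1, 0, 0, 0, 0])

```text
time_s: 11.05
tcp_pos: [584.9, -11.2, 109.3]
ee_rot: [-3.127, 0.304, 0.0]
contact_force: [0.2, 0.8, 0.7]
finger_gap: 85.4
grip_force: 0.0
```

```bash
python3 - <<'E'
from look import *
st=arm.state();print(st['contact_force'].round(2),st['finger_gap'])
lidcheck(556,-5,-.195,'b2');go(569,-170,205,-.24)
E
```

```text
[0.22 0.82 0.72] 85.42237844279768
top -5 n 55 z [107. 116.]
top 10 n 38 z [109. 116.]
scene -20 n 7 z [84. 89.]
scene 10 n 33 z [108. 111.]
scene 25 n 19 z [136. 140.]
scene 40 n 35 z [124. 133.]
t 11.15 tcp [584.9 -11.2 109.3] yaw -0.194 SHIFT m [ 0.015   0.1589 -0.0957] spin deg 2.64
```

The middle lid stays up, so it is the stiff one. I shut it now, then test the right one.

Call:
servo_tool(increments=[-1, 0, 0, 0, 0, -1, 0, 0, 0, 0, -1, 0, 0, 0, 0, -1, 0, 0, 0, 0, -1, 0, 0, 0, 0, -1, 0, 0, 0, 0, -1, 0, 0, 0, 0, -1, 0, 0, 0, 0])

```text
time_s: 11.82
tcp_pos: [584.9, -11.2, 109.3]
ee_rot: [3.127, -0.304, 0.0]
contact_force: [0.4, -0.4, 0.0]
finger_gap: 9.4
grip_force: 24.3
```

Call:
servo_tool(increments=[-1, 0.004, 0, 0.0035, 0, -1, 0.0075, 0, 0.007, 0, -1, 0.011, 0, 0.011, 0, -1, 0.014, 0, 0.015, 0, -1, 0.0175, 0, 0.019, 0, -1, 0.0205, 0, 0.023, 0, -1, 0.023, 0, 0.0275, 0, -1, 0.0255, 0, 0.032, 0, -1, 0.028, 0, 0.0365, 0, -1, 0.03, 0, 0.041, 0, -1, 0.032, 0, 0.0455, 0, -1, 0.034, 0, 0.0505, 0, -1, 0.0355, 0, 0.0555, 0, -1, 0.037, 0, 0.0605, 0, -1, 0.038, 0, 0.0655, 0, -1, 0.039, 0, 0.0705, 0, -1, 0.0395, 0, 0.0755, 0, -1, 0.04, 0, 0.0805, 0, -1, 0.04, 0, 0.081, 0, -1, 0.04, 0, 0.081, 0])

```text
time_s: 13.48
tcp_pos: [624.8, -19.0, 28.8]
ee_rot: [3.127, -0.304, 0.002]
contact_force: [-2.3, -0.2, 6.1]
finger_gap: 9.7
grip_force: 25.6
```

Call:
servo_tool(increments=[1, 0, 0, 0, 0, 1, 0, 0, 0, 0, 1, 0, 0, 0, 0, 1, 0, 0, 0, 0, 1, 0, 0, 0, 0, 1, 0, 0, 0, 0, 1, 0, 0, 0, 0, 1, 0, 0, 0, 0, 1, 0, 0, -0.04, 0, 1, 0, 0, -0.08, 0, 1, -0.02, 0, -0.12, 0, 1, -0.04, 0, -0.16, 0, 1, -0.04, 0, -0.176, 0, 1, -0.04, 0, -0.176, 0, 1, -0.04, 0, -0.176, 0])

```text
time_s: 14.73
tcp_pos: [586.2, -11.3, 206.9]
ee_rot: [3.127, -0.304, 0.008]
contact_force: [0.3, -0.3, -0.2]
finger_gap: 85.3
grip_force: 0.0
```

```bash
python3 - <<'E'
from look import *
st=arm.state();print(st['contact_force'].round(2),st['finger_gap'])
im,d=snap('wrist','w4');cases('wrist',im,d,st)
lidcheck(556,-5,-.195,'b3');go(569,-168,205,-.24)
E
```

```text
[ 0.26 -0.34 -0.17] 85.33113520206732
comp [427. 202.] 6835 z pct [17.4 46.8 49.5 50.5 57.6]
  rect48 [ 540.6 -155.7] [71.8 97.6] 78.8  z>40 mean [ 547.4 -163.1   49.9]
  tab [ 607.5 -175.4] yaw -0.287
comp [279. 216.] 4910 z pct [47.4 49.  49.7 50.5 58.4]
  rect48 [557.9  -6.2] [52.9 99.7] 78.9  z>40 mean [562.2  -7.1  50.3]
  tab [626.  -19.9] yaw -0.198
comp [135. 224.] 6488 z pct [16.1 44.5 49.1 50.1 56.3]
  rect48 [576. 138.] [100.5  73.7] 15.4  z>40 mean [581.8 147.1  49.6]
  tab [641.3 160.5] yaw 0.333
top 10 n 94 z [48. 51.]
top 25 n 107 z [48. 50.]
top 40 n 29 z [47. 54.]
scene -50 n 64 z [46. 49.]
scene -35 n 95 z [47. 49.]
scene -20 n 98 z [47. 50.]
scene -5 n 98 z [47. 50.]
scene 10 n 100 z [47. 50.]
scene 25 n 102 z [47. 50.]
scene 40 n 73 z [46. 55.]
scene 55 n 21 z [57. 59.]
scene 70 n 15 z [56. 59.]
t 14.88 tcp [583.7 -11.1 202.2] yaw -0.194 SHIFT m [ 0.0158  0.1568 -0.0029] spin deg 2.64
```

Shut again at 48 mm, with no shift in position. Now the right case.

Call:
servo_tool(increments=[1, 0.016, 0.157, -0.003, 2.6, 1, 0.016, 0.157, -0.003, 2.6, 1, 0.016, 0.157, -0.003, 2.6, 1, 0.016, 0.157, -0.003, 2.6, 1, 0.016, 0.157, -0.003, 2.6, 1, 0.016, 0.157, -0.003, 2.6])

```text
time_s: 15.38
tcp_pos: [569.2, -169.7, 204.8]
ee_rot: [-3.117, 0.381, 0.006]
contact_force: [0.5, 0.8, -0.4]
finger_gap: 85.4
grip_force: 0.0
```

```bash
python3 - <<'E'
from look import *
st=arm.state();im,d=snap('wrist','w5')
cases('wrist',im,d,st);go(605,-178,29,-.235,st)
E
```

```text
comp [455. 187.] 8836 z pct [ 6.6  8.3 33.4 50.9 76.4]
  rect48 [ 526.2 -345.6] [ 62.6 187.3] 87.4  z>40 mean [ 523.7 -340.4   57.7]
  tab [ 424.3 -342.6] yaw 3.112
comp [281. 216.] 4948 z pct [47.  49.  49.7 50.5 58.6]
  rect48 [ 539.9 -164.7] [52.9 99.3] 76.0  z>40 mean [ 544.  -165.7   50.3]
  tab [ 607.1 -181.7] yaw -0.247
comp [136. 229.] 6165 z pct [17.  46.4 49.2 50.1 57.6]
  rect48 [557.6 -15.4] [ 70.7 102.9] 76.0  z>40 mean [566.7 -11.3  50.1]
  tab [624.5 -28.2] yaw -0.189
comp [ 24. 255.] 4164 z pct [ 6.3 20.5 37.1 48.6 50.2]
  rect48 [564.3 109.2] [ 58.1 115.1] 61.1  z>40 mean [553.7 129.5  47.8]
  tab [624.4  85.9] yaw -0.37
t 15.38 tcp [ 569.2 -169.7  204.8] yaw -0.243 SHIFT m [ 0.0375 -0.0004  0.1757] spin deg -0.46
```

Call:
servo_tool(increments=[1, 0.0375, 0.0025, 0.02, 0, 1, 0.0375, 0.0025, 0.06, 0, 1, 0.0375, 0.0025, 0.1, 0, 1, 0.0375, 0.0025, 0.14, 0, 1, 0.0375, 0.0025, 0.165, 0, 1, 0.0375, 0.0025, 0.176, 0, 1, 0.0375, 0.0025, 0.176, 0, 1, 0.0375, 0.0025, 0.176, 0, -1, 0.0375, 0.0025, 0.176, 0, -1, 0.0375, 0.0025, 0.176, 0, -1, 0.0375, 0.0025, 0.176, 0, -1, 0.0375, 0.0025, 0.176, 0, -1, 0.0375, 0.0025, 0.176, 0, -1, 0.0375, 0.0025, 0.176, 0, -1, 0.0375, 0.0025, 0.176, 0, -1, 0.0375, 0.0025, 0.176, 0])

```text
time_s: 16.77
tcp_pos: [606.4, -180.0, 31.9]
ee_rot: [3.119, -0.374, 0.001]
contact_force: [-1.1, -0.1, 2.6]
finger_gap: 9.6
grip_force: 24.4
```

Call:
servo_tool(increments=[-1, -0.0005, 0, -0.005, 0, -1, -0.001, 0, -0.01, 0, -1, -0.002, 0, -0.015, 0, -1, -0.003, 0, -0.02, 0, -1, -0.0045, 0, -0.025, 0, -1, -0.006, 0, -0.03, 0, -1, -0.008, 0, -0.035, 0, -1, -0.01, 0, -0.0395, 0, -1, -0.012, 0, -0.044, 0, -1, -0.0145, 0, -0.0485, 0, -1, -0.017, 0, -0.053, 0, -1, -0.0195, 0, -0.0575, 0, -1, -0.0225, 0, -0.0615, 0, -1, -0.026, 0, -0.0655, 0, -1, -0.029, 0, -0.0695, 0, -1, -0.0325, 0, -0.0735, 0, -1, -0.036, 0, -0.077, 0, -1, -0.04, 0, -0.0805, 0, -1, -0.04, 0, -0.0805, 0])

```text
time_s: 18.35
tcp_pos: [566.8, -169.9, 112.6]
ee_rot: [-3.119, 0.375, 0.0]
contact_force: [-0.0, 0.2, -1.6]
finger_gap: 10.0
grip_force: 23.1
```

```bash
python3 - <<'E'
from look import *
st=arm.state();print(st['contact_force'].round(2),st['torque'].round(2),st['finger_gap'],st['grip_force'])
lidcheck(538,-164,-.245,'c1')
E
```

```text
[-0.01  0.24 -1.61] [-0.01 -0.03 -0.04] 9.98190604280799 23.09501141309738
scene 25 n 11 z [136. 139.]
scene 40 n 38 z [124. 131.]
```

Call:
servo_tool(increments=[1, 0, 0, 0, 0, 1, 0, 0, 0, 0, 1, 0, 0, 0, 0, 1, 0, 0, 0, 0, 1, 0, 0, 0, 0, 1, 0, 0, 0, 0, 1, 0, 0, 0, 0, 1, 0, 0, 0, 0, 1, 0, 0, 0, 0, 1, 0, 0, 0, 0, 1, 0, 0, 0, 0, 1, 0, 0, 0, 0])

```text
time_s: 19.45
tcp_pos: [567.3, -170.1, 111.8]
ee_rot: [-3.119, 0.375, -0.0]
contact_force: [0.6, 0.1, 0.1]
finger_gap: 85.3
grip_force: 0.0
```

```bash
python3 - <<'E'
from look import *
lidcheck(538,-164,-.245,'c2');go(556.5,-6,180,-.197)
E
```

```text
top 25 n 6 z [47. 48.]
scene -50 n 4 z [47. 48.]
scene -35 n 6 z [49. 50.]
scene -20 n 76 z [47. 49.]
scene -5 n 113 z [47. 49.]
scene 10 n 117 z [47. 50.]
scene 25 n 124 z [47. 50.]
scene 40 n 75 z [46. 55.]
scene 55 n 23 z [57. 58.]
scene 70 n 15 z [57. 59.]
t 19.55 tcp [ 567.3 -170.1  111.8] yaw -0.239 SHIFT m [-0.0494 -0.1569 -0.0682] spin deg -2.42
```

The right lid dropped shut too, so the middle one is the stiff case. I'll hover over it, descend and grip the body.

Call:
servo_tool(increments=[1, 0, 0, -0.04, 0, 1, 0, 0, -0.068, 0, 1, -0.0495, -0.157, -0.068, -2.4, 1, -0.0495, -0.157, -0.068, -2.4, 1, -0.0495, -0.157, -0.068, -2.4, 1, -0.0495, -0.157, -0.068, -2.4, 1, -0.0495, -0.157, -0.068, -2.4, 1, -0.0495, -0.157, -0.068, -2.4, 1, -0.0495, -0.157, -0.068, -2.4, 1, -0.0495, -0.157, -0.068, -2.4])

```text
time_s: 20.38
tcp_pos: [556.7, -7.0, 179.9]
ee_rot: [3.126, -0.311, 0.0]
contact_force: [0.4, -0.2, 0.6]
finger_gap: 85.3
grip_force: 0.0
```

```bash
python3 - <<'E'
from look import *
st=arm.state();im,d=snap('wrist','w6')
cases('wrist',im,d,st);go(556.5,-6,10,-.197,st)
E
```

```text
comp [442. 177.] 8867 z pct [16.6 46.8 49.6 50.5 57.8]
  rect48 [ 538.6 -153.4] [72.1 96.4] 76.3  z>40 mean [ 546.9 -161.9   50. ]
  tab [ 605.6 -173.5] yaw -0.293
comp [277. 194.] 6154 z pct [48.  49.1 49.8 50.5 58.6]
  rect48 [556.3  -6. ] [53.  96.2] 78.8  z>40 mean [562.2  -7.2  50.3]
  tab [625.1 -19.5] yaw -0.194
comp [116. 204.] 8463 z pct [15.4 43.9 49.1 50.1 56.8]
  rect48 [577.2 137.9] [101.3  74.6] 15.5  z>40 mean [581.9 147.   49.6]
  tab [641.5 160.8] yaw 0.342
t 20.38 tcp [556.7  -7.  179.9] yaw -0.198 SHIFT m [-0.0004 -0.001   0.1699] spin deg -0.08
```

View pics/w6.png

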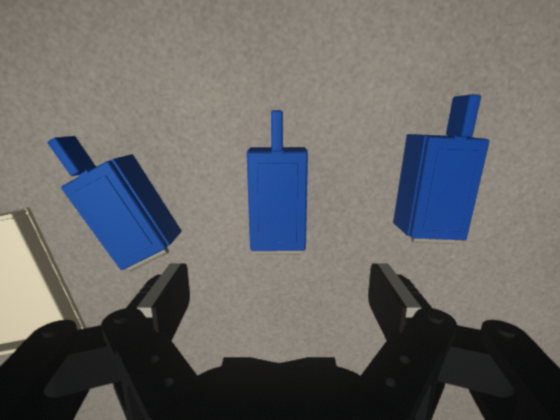

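All three lids are shut. The stiff case is at (277,200), between and clear of the fingers. I descend and grip.

Call:
servo_tool(increments=[1, 0.001, -0.001, 0.04, 0, 1, 0.001, -0.001, 0.08, 0, 1, 0.001, -0.001, 0.12, 0, 1, 0.001, -0.001, 0.15, 0, 1, 0.001, -0.001, 0.165, 0, 1, 0.001, -0.001, 0.17, 0, 1, 0.001, -0.001, 0.17, 0, 1, 0.001, -0.001, 0.17, 0, -1, 0.001, -0.001, 0.17, 0, -1, 0.001, -0.001, 0.17, 0, -1, 0.001, -0.001, 0.17, 0, -1, 0.001, -0.001, 0.17, 0, -1, 0.001, -0.001, 0.17, 0, -1, 0.001, -0.001, 0.17, 0, -1, 0.001, -0.001, 0.17, 0], squeeze=50)

```text
time_s: 21.68
tcp_pos: [559.5, -5.6, 12.0]
ee_rot: [3.126, -0.309, 0.006]
contact_force: [-1.3, -1.7, 5.9]
finger_gap: 55.0
grip_force: 56.5
```

Call:
servo_tool(increments=[-1, 0, 0, -0.01, 0, -1, 0, 0, -0.025, 0, -1, 0, 0, -0.05, 0, -1, 0, 0, -0.08, 0, -1, 0, 0, -0.11, 0, -1, 0, 0, -0.13, 0, -1, 0, 0, -0.13, 0, -1, 0, 0, -0.13, 0])

```text
time_s: 22.35
tcp_pos: [557.7, -4.9, 140.3]
ee_rot: [-3.126, 0.309, -0.003]
contact_force: [-0.4, 1.1, -6.3]
finger_gap: 55.5
grip_force: 55.3
```

```bash
python3 - <<'E'
from look import *
st=arm.state();print(st['contact_force'].round(2),st['torque'].round(2),st['finger_gap'],st['grip_force'])
z=np.load('pics/top0.npz');im=z['im'];h=cv2.cvtColor(im,cv2.COLOR_RGB2HSV)
im,d=snap('top','t3');im2,_=snap('scene','s3')
h=cv2.cvtColor(im2,cv2.COLOR_RGB2HSV);m=((h[...,2]>130)&(h[...,1]<80)).astype(np.uint8)
N,L,S,C=cv2.connectedComponentsWithStats(m)
for i in range(1,N):
    if S[i,4]>1500 and 250<C[i][0]<380 and C[i][1]<160:
        v,u=np.nonzero(L==i);r=cv2.minAreaRect(onplane('scene',np.c_[u,v],24)[:,:2].astype(np.float32));print('tray scene24',C[i],np.round(r[0],1),np.round(r[1],1),r[2])
go(505,355,140,.017,st)
E
```

```text
[-0.45  1.13 -6.27] [-0.02 -0.02 -0.04] 55.47131272425512 55.27323603630066
t 22.35 tcp [557.7  -4.9 140.3] yaw -0.197 SHIFT m [-1.222e-01 -3.426e-01  3.000e-04] spin deg -12.27
```

View pics/s3.png

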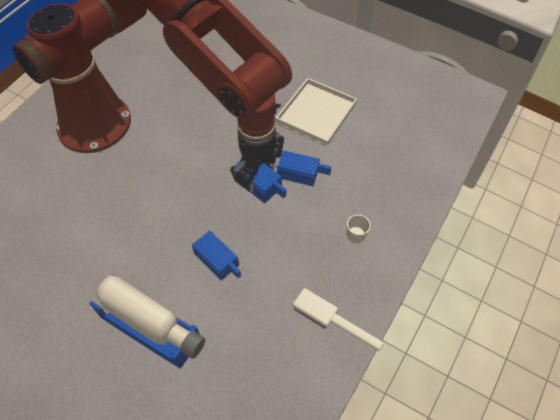

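The case is held level at (265,183), with its lid shut and everything else in place. I carry it over to the tray.

Call:
servo_tool(increments=[-1, -0.006, -0.017, 0, -1, -1, -0.014, -0.04, 0, -2, -1, -0.024, -0.07, 0, -3, -1, -0.034, -0.1, 0, -4, -1, -0.045, -0.13, 0, -5, -1, -0.056, -0.16, 0, -6, -1, -0.066, -0.19, 0, -7, -1, -0.076, -0.22, 0, -8, -1, -0.087, -0.25, 0, -9, -1, -0.097, -0.28, 0, -10, -1, -0.107, -0.31, 0, -11, -1, -0.115, -0.332, 0, -12, -1, -0.119, -0.3435, 0, -12.3, -1, -0.119, -0.3435, 0, -12.3, -1, -0.119, -0.3435, 0, -12.3, -1, -0.119, -0.3435, 0, -12.3])

```text
time_s: 23.78
tcp_pos: [507.4, 353.5, 137.9]
ee_rot: [3.139, 0.026, -0.005]
contact_force: [0.8, -0.1, -5.7]
finger_gap: 54.8
grip_force: 55.3
```

```bash
python3 - <<'E'
from look import *
st=arm.state();print(st['contact_force'].round(2),st['finger_gap'],st['grip_force'])
im,d=snap('wrist','w7');go(508,355,18,.017,st)
h=cv2.cvtColor(im,cv2.COLOR_RGB2HSV);m=((h[...,2]>130)&(h[...,1]<80)).astype(np.uint8)
P,_=cloud('wrist',m>0,d,st);k=(P[:,2]>18)&(P[:,2]<30);print('rim',k.sum(),np.percentile(P[k],[1,50,99],axis=0).round(1).tolist())
E
```

```text
[ 0.78 -0.13 -5.69] 54.84306617243601 55.347949862480164
t 23.78 tcp [507.4 353.5 137.9] yaw 0.017 SHIFT m [ 0.001  -0.0018  0.1199] spin deg -0.01
rim 3461 [[443.5, 262.6, 18.6], [562.8, 317.2, 24.7], [590.7, 442.5, 26.5]]
```

View pics/w7.png

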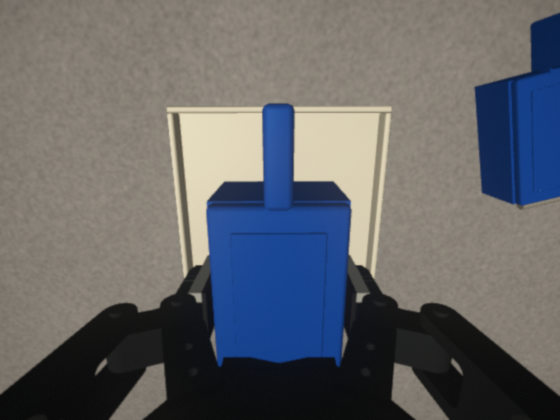

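The case is square over the tray: the rim spans columns 168–390 and the case is centred at 280. I lower it gently.

Call:
servo_tool(increments=[-1, 0.001, 0, 0.015, 0, -1, 0.001, 0, 0.035, 0, -1, 0.001, 0, 0.055, 0, -1, 0.001, 0, 0.075, 0, -1, 0.001, 0, 0.09, 0, -1, 0.001, 0, 0.1, 0, -1, 0.001, 0, 0.107, 0, -1, 0.001, 0, 0.112, 0, -1, 0.001, 0, 0.115, 0, -1, 0.001, 0, 0.117, 0, -1, 0.001, 0, 0.117, 0, -1, 0.001, 0, 0.117, 0])

```text
time_s: 24.83
tcp_pos: [509.9, 355.5, 23.6]
ee_rot: [-3.141, -0.027, -0.002]
contact_force: [0.5, 0.1, -5.6]
finger_gap: 54.7
grip_force: 55.3
```

Call:
servo_tool(increments=[-1, 0, 0, 0.001, 0, -1, 0, 0, 0.002, 0, -1, 0, 0, 0.002, 0, -1, 0, 0, 0.002, 0])

```text
time_s: 25.17
tcp_pos: [509.2, 355.1, 20.9]
ee_rot: [-3.141, -0.027, -0.0]
contact_force: [0.2, 0.1, -6.5]
finger_gap: 55.1
grip_force: 55.3
```

Call:
servo_tool(increments=[-1, 0, 0, 0.001, 0, -1, 0, 0, 0.002, 0, -1, 0, 0, 0.002, 0, -1, 0, 0, 0.003, 0, -1, 0, 0, 0.003, 0, -1, 0, 0, 0.003, 0])

```text
time_s: 25.67
tcp_pos: [509.2, 355.0, 17.6]
ee_rot: [3.141, 0.027, -0.0]
contact_force: [-0.1, 0.4, -4.1]
finger_gap: 54.9
grip_force: 55.3
```

Call:
servo_tool(increments=[-1, 0, 0, 0.0007, 0, -1, 0, 0, 0.0007, 0, -1, 0, 0, 0.0007, 0])

```text
time_s: 25.92
tcp_pos: [509.4, 355.1, 17.2]
ee_rot: [-3.141, -0.027, -0.0]
contact_force: [0.1, -1.1, -4.7]
finger_gap: 55.2
grip_force: 55.5
```

Call:
servo_tool(increments=[-1, 0, 0, 0.0005, 0, -1, 0, 0, 0.001, 0, -1, 0, 0, 0.001, 0, -1, 0, 0, 0.001, 0])

```text
time_s: 26.25
tcp_pos: [509.4, 355.2, 17.1]
ee_rot: [3.141, 0.027, 0.0]
contact_force: [-4.1, -1.1, 4.5]
finger_gap: 54.9
grip_force: 56.4
```

The case is resting on the tray floor. I release and retreat.

Call:
servo_tool(increments=[0.3, 0, 0, 0, 0, 0.3, 0, 0, 0, 0, 1, 0, 0, 0, 0, 1, 0, 0, 0, 0, 1, 0, 0, 0, 0, 1, 0, 0, 0, 0, 1, 0, 0, 0, 0, 1, 0, 0, 0, 0, 1, 0, 0, -0.03, 0, 1, 0, 0, -0.06, 0, 1, 0, 0, -0.1, 0, 1, 0, 0, -0.14, 0, 1, 0, 0, -0.18, 0, 1, -0.08, 0, -0.2, 0, 1, -0.1, 0, -0.2, 0, 1, -0.1, 0, -0.2, 0, 1, -0.1, 0, -0.2, 0, 1, -0.1, 0, -0.2, 0])

```text
time_s: 27.75
tcp_pos: [408.8, 353.6, 216.6]
ee_rot: [-3.141, -0.029, -0.002]
contact_force: [0.9, -0.6, -0.4]
finger_gap: 85.7
grip_force: 0.0
```

```bash
python3 - <<'E'
from look import *
st=arm.state();im,d=snap('wrist','w8');cases('wrist',im,d,st)
snap('scene','s8');print(st['tcp_pos'],st['finger_gap'])
a=cv2.imread('pics/w8.png');b=cv2.imread('pics/s8.png');cv2.imwrite('pics/b8.png',cv2.resize(np.vstack([a,b]),(400,600)))
E
```

```text
comp [279.  86.] 6373 z pct [53.3 54.2 54.9 55.7 59.5]
  rect48 [505.1 354.6] [94.6 53.5] 1.0  z>40 mean [510.  354.7  55.3]
  tab [572.6 355.9] yaw 0.019
comp [495.  39.] 7083 z pct [10.4 37.4 49.4 50.5 51.6]
  rect48 [557.9 158. ] [76.5 79.2] 14.8  z>40 mean [555.6 149.2  49.4]
  tab [nan nan] yaw nan
[408.80213813 353.57817102 216.61590632] 85.69344165747587look.py:37: RuntimeWarning: Mean of empty slice.
  dv=t-np.array(tr[0]);s=np.linalg.norm(dv,axis=1)>60;print('  tab',t[s].mean(0).round(1), 'yaw',np.arctan2(*(t[s].mean(0)-tr[0])[::-1]).round(3))
  ret = um.true_divide(
```

View pics/b8.png

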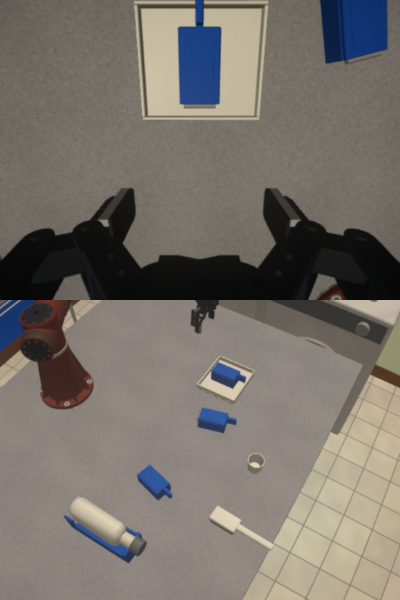

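The stiff case sits flat and shut in the middle of the tray at (200,65), with its lid top about 53–55 mm up. The other two cases, the cup and the brush are undisturbed. I hand in.

```bash
python3 -c "
from bench import hand_in
print(hand_in())"
```

```text
the job is handed in; nothing more can be done
None
```

I tested all three lids from left to right: the left and right ones dropped shut and the middle one stayed up, so I shut it, set that case flat and upright in the white tray, and handed in the job at about 28 s; in the final pictures the other two cases, the cup and the brush look undisturbed.

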